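Butt a sample block against its neighbour and lock it with a T-bolt stop

TASK

Push the loose blue sample block along the deck, without lifting it, until it is flush against both the fence along the deck's far side and the face of the grey block fixed at the deck's left end. Then take the red-handled T-bolt from its stand, drop its head into the deck's T-slot well to the right of the blue block, slide it left along the slot until its collar is up against the blue block, and turn it a quarter turn so that it locks, leaving the blue block tight in its corner. Leave the timer and the weighing bottle standing where they are.

Things in the scene. Friction and masses are not known exactly. Their poses are not given: they have to be found in the camera images.
- deck: Low fixed aluminium deck, spanning its x -85..57 and y -125..155 mm, top face 22 mm above the origin. Origin: underside, on the T-slot's centre line. +y runs along the slot towards the grey block (robot's left), +x towards the fence. Dark fence along the far edge: near face at x = 45 mm, 12 mm thick, 18 mm above the deck's top. The blue block's place: x = 0, y = 40 mm, not turned.
- slot (a point): Point on the slot's centre line, level with the deck's top, in its free right part (deck x = 0, y = -68 mm): a good place to drop the T-bolt in. Axes as the deck's. The slot runs the whole deck along y: mouth 14 mm wide between lips 6 mm thick, over a cavity 34 mm wide and 10 mm deep.
- neighbour: Grey aluminium sample block with six wells, 90 (x) x 70 (y) x 34 mm high, fixed on the deck's +y end. Origin: centre of its underside. The face to butt against is its -y face, 35 mm from its origin (deck y = 85 mm, from x = -45 to 45 mm).
- block: Loose blue metal sample block with nine wells, 90 x 90 x 34 mm high, 0.2 to 0.42 kg, flat on the deck, too wide to grasp. Origin: centre of its underside; faces at x, y = +-45 mm; +x faces the fence, +y the grey block. At the start up to 0.2 rad askew, 12 to 26 mm from its place towards the robot and 20 to 45 mm to the right.
- block_rear_left (a point): Lower corner of the blue block at its x = +45, y = +45 mm (belongs in the corner of fence and grey block).
- block_front_left (a point): Lower corner of the blue block at its x = -45, y = +45 mm (belongs against the grey block).
- block_rear_right (a point): Lower corner of the blue block at its x = +45, y = -45 mm (belongs against the fence).
- tbolt: Loose steel T-bolt, 0.12 kg, upright in its stand, collar resting on the stand's top. Origin: on its axis at the collar's underside; z up, x along the T-head and the handle (parallel). Collar: 34 mm diameter, 6 mm high. Below: 9 mm neck and T-head, 26 (x) x 10 (y) x 6 mm, underside 13.5 mm below the origin. In the slot the collar rests on the deck's top.
- tbolt_handle (a point): Centre of the T-bolt's red bar handle, 57 mm above the bolt's origin. The bar is 44 (x) x 12 (y) x 26 mm high, on a 12 mm post; its underside is 44 mm above the collar's underside, so 10 mm above the blue block's top when in the slot. With the head lengthwise to the slot it passes the mouth; crossways it is held under the lips; it turns freely either way.
- stand: Fixed grey plastic stand, 56 x 56 x 26 mm high, with a pocket 31 x 15 mm for the T-bolt's head, long side along its x. Origin: centre of its underside. It stands either left or right of the deck (changing places with the timer).
- timer: White laboratory timer, 26 x 60 x 62 mm, standing loose. Origin: centre of its underside. Leave it alone.
- weighing_bottle: Glass weighing bottle with a sample, 44 mm diameter, 57 mm high, loose behind the deck. Origin: centre of its underside. Leave it alone.

How it is judged:
By the outcome, as a careful person would: the job done as asked, in the order asked, and still so for the second after the job is handed in, with the robot touching nothing.
It also fails if it takes over 72 s, if anything falls off the work surface, if the arm or the gripper's body presses on something with over 40 N, if the wrist force passes 120 N, or if a joint passes its speed limit or range.

ROBOT

A 6-joint arm with a two-finger parallel gripper is mounted at the origin on a cart in front of the work surface, level with it; the furniture and walls round the work are solid. World frame = base frame: x ahead of the robot, y to its left, z up, the work surface at z = 0. Lengths are in m, angles in rad, forces in N, time in s.
With the tool pointing down it reaches from about 0.35 to 0.775 m from the base axis. Payload 5.5 kg.
Tool frame: the origin (TCP) lies between the finger pads; the fingertips stand 22 mm ahead of it and the grasp point (between the pads) lies 3 mm ahead of it; z points along the fingers, y is the line along which they close (so a half turn about z gives the same grasp; the last joint's range is limited). The gripper opens to 85 mm and grips with 20 to 120 N. Pads are 22 mm wide; open, the fingers measure 114 mm over their backs; the gripper's body (76 mm by 85 mm) begins 54 mm behind the grasp point. The pads swing forward as they close: fully open they stand 13 mm farther back than shut.
Start: joints at [-1.412, 0.313, 0.046, 1.304, 0, 1.431], TCP at [0.169, -0.55, 0.253] pointing down, gripper open.
Joint ranges: [-2.76, 2.76], [-0.86, 1.69], [-1.03, 1.26], [-2.2, 2.34], [-1.47, 1.5], [-3.14, 3.14]. Speed limits (rad/s): [2.57, 2.57, 3.14, 3.14, 3.14, 3.14].

INTERFACE

Orientations are given as a unit quaternion [w, x, y, z].
In Python, from workcell import env, imaging, workorder gives the robot as it stands (env), with the cameras (imaging) and the job (workorder).
- The arm moves only by the shell command python3 nudge.py 'ROWS' [OPENING] [FORCE]. ROWS is a JSON list of rows, 1 to 8 of them, each of 6 numbers: dx, dy, dz in m, then a rotation vector rx, ry, rz in rad; each row is the pose to reach, as a shift and turn from the pose commanded when the command began, along the tool's axes at that moment; what a row does not reach only later rows make up. A row lasts 1/8 s, in which the tool goes at most 0.0625 m and 0.188 rad, less where a joint would pass 70% of its speed; a pose out of reach is approached as far as the arm can. OPENING is the finger opening in m, set as the command begins (- or left out keeps the last). The fingers move at their own pace and stop on an object; FORCE is the grip in N (left out, the last holds). Time passes only in rows, so rows that do not move let the fingers close. It prints the time, the measured TCP pose, the force, the opening and the grip force at its end.
- env.get_state(): the state, without advancing time (a new reading comes with each control period).
- imaging.read_camera(name): name is "scene" or "top" or "wrist"; returns a dict with "image" (400x640x3 uint8, red, green, blue), "K" (3x3 intrinsics, pixels), "R" (3x3) and "t" (3): a world point X has camera coordinates R X + t. Camera axes: x right, y down, z forward; pixel columns grow to the right and rows downward; lengths in m; the calibration is good to about 2 mm. A picture is of the moment at which its call begins. There is no depth.
- workorder.hand_in(): hands the job in; it is judged then, once.
The state is a dict: "clock": time; "joint_pos": joint angles; "qvel": joint speeds; "tau": joint torques, N m; "tcp_pos": TCP position; "orientation": TCP orientation; "wrist_force": force on the tool from outside, world axes, zero at the start; "ft_torque": the same for the moment, N m; "finger_gap": finger opening in m; "grip_force": force on a finger pad.
Only numpy, scipy, OpenCV 4.12 (cv2) and the standard library are available. Lean on these libraries where they do the work, as an engineer would, in place of code of your own. Each camera call takes 0.05 s, during which the arm holds its last target. There are 200 camera calls.

## Working session

There is one attempt and no reset: what is moved stays moved. The work goes in short steps, Python scripts to look and compute and a shell command to move; the robot and the scene stay as the last step left them, time stands still between calls to the robot, and variables do not carry over. Pictures are saved under pics/ and viewed, at most 13 in all, crops included, and the job is handed in when it is done.

```bash
ls; mkdir -p pics; python3 - <<'E'
from workcell import env, imaging, workorder
import cv2,numpy as np
s=env.get_state(); print({k:np.round(v,3).tolist() for k,v in s.items()})
for n in("scene","top"):
    c=imaging.read_camera(n); cv2.imwrite(f"pics/{n}0.png",c["image"][:,:,::-1]); print(n,c["K"].tolist(),np.round(c["R"],3).tolist(),np.round(c["t"],3).tolist())
E
```

```text
nudge.py
pics
workcell.py
{'clock': 0.0, 'joint_pos': [-1.412, 0.314, 0.045, 1.304, -0.0, 1.431], 'qvel': [0.0, -0.001, -0.0, 0.002, 0.001, -0.0], 'tau': [0.001, -48.063, 29.853, 0.019, -0.0, -0.0], 'tcp_pos': [0.169, -0.549, 0.252], 'orientation': [-0.001, 0.989, 0.149, -0.0], 'wrist_force': [-0.057, 0.98, -0.663], 'ft_torque': [-0.019, -0.052, -0.033], 'grip_force': 0.0, 'finger_gap': 0.086}
scene [[424.36510122033974, 0.0, 322.48783146913235], [0.0, 424.36510122033974, 204.89225802071195], [0.0, 0.0, 1.0]] [[-0.873, -0.488, -0.011], [-0.207, 0.391, -0.897], [0.442, -0.781, -0.442]] [0.532, 0.158, 0.919]
top [[474.0272359731136, 0.0, 318.7743679449629], [0.0, 474.0272359731136, 196.44625300616076], [0.0, 0.0, 1.0]] [[-0.018, -1.0, -0.024], [-0.982, 0.022, -0.187], [0.187, 0.02, -0.982]] [0.1, 0.587, 1.283]
```

View pics/top0.png

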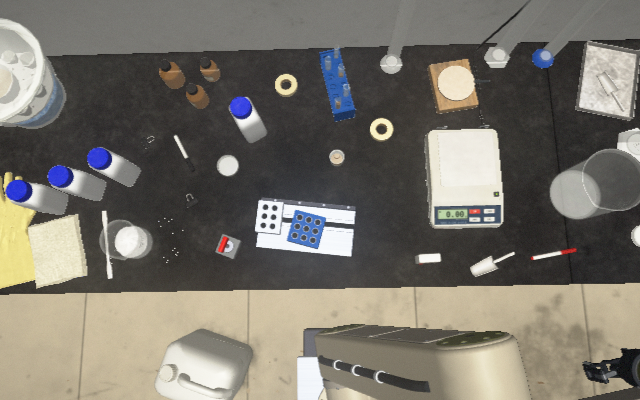

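View pics/scene0.png

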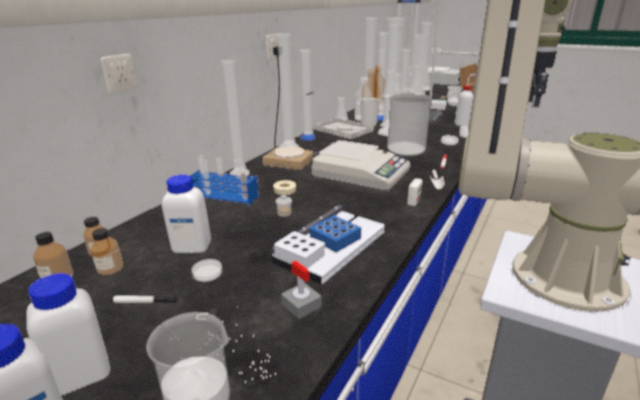

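The top view shows the deck at about (305,228), the blue block at (306,229), the stand with the red handle at (229,246), the timer at (428,258) and the weighing bottle at (337,157). Next I'll make measurement helpers and an enlarged crop.

```bash
cat > h.py <<'E'
from workcell import env, imaging, workorder
import cv2,numpy as np
from scipy.spatial.transform import Rotation as Ro
def cam(n): return imaging.read_camera(n)
def ray(c,px,z):
    px=np.atleast_2d(px).astype(float); d=np.c_[px,np.ones(len(px))]@np.linalg.inv(c["K"]).T@c["R"]
    o=-c["R"].T@c["t"]; return o+d*((z-o[2])/d[:,2])[:,None]
def proj(c,X):
    p=(np.atleast_2d(X)@c["R"].T+c["t"])@c["K"].T; return p[:,:2]/p[:,2:]
def mask(c,lo,hi,roi=None):
    m=cv2.inRange(cv2.cvtColor(c["image"],cv2.COLOR_RGB2HSV),np.array(lo),np.array(hi))
    if roi: k=np.zeros_like(m); x0,y0,x1,y1=roi; k[y0:y1,x0:x1]=255; m&=k
    return m
def big(m):
    return max(cv2.findContours(m,cv2.RETR_EXTERNAL,cv2.CHAIN_APPROX_NONE)[0],key=cv2.contourArea)[:,0]
def rect(P): # world xy points -> centre,size,angle deg
    return cv2.minAreaRect((P[:,:2]*1000).astype(np.float32))
def tool():
    s=env.get_state(); q=s["orientation"]; return np.array(s["tcp_pos"]),Ro.from_quat(np.r_[q[1:],q[0]])
def crop(c,x0,y0,x1,y1,f,name): cv2.imwrite(f"pics/{name}.png",cv2.resize(c["image"][y0:y1,x0:x1,::-1],None,fx=f,fy=f,interpolation=cv2.INTER_CUBIC))
E
python3 - <<'E'
from h import *
c=cam("top")
b=big(mask(c,(95,90,40),(125,255,255),(280,195,335,260)))
print("blue top z=.056",rect(ray(c,b,.056)))
w=mask(c,(0,0,150),(179,60,255),(240,190,370,265))
k=big(w); print("deck-ish z=.022",rect(ray(c,k,.022)))
r=big(mask(c,(0,120,80),(8,255,255),(205,225,245,265))|mask(c,(170,120,80),(179,255,255),(205,225,245,265)))
print("red z=.096",rect(ray(c,r,.096)),r.mean(0))
g=big(mask(c,(0,0,90),(179,40,230),(205,225,250,270))); print("stand .026",rect(ray(c,g,.026)))
crop(c,200,185,375,275,4.5,"topcrop")
E
```

```text
blue top z=.056 ((499.03717041015625, 125.05616760253906), (91.53311920166016, 89.40960693359375), 73.90869140625)
deck-ish z=.022 ((509.52862548828125, 132.4319610595703), (282.8917236328125, 142.14883422851562), 82.9095230102539)
red z=.096 ((456.777587890625, 348.7301330566406), (15.906628608703613, 42.07596969604492), 67.56114196777344) [222.71428571 244.2       ]
stand .026 ((457.5487060546875, 350.8501281738281), (58.169002532958984, 56.573974609375), 68.63258361816406)
```

View pics/topcrop.png

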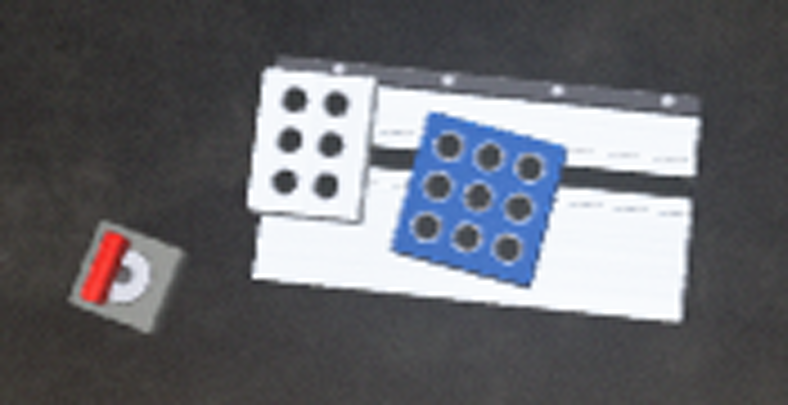

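The crop shows the grey block's right face near crop x≈370, the blue block turned about 9° relative to the deck, the free slot to the right of it, and the bolt in the stand at the left. Now I'll fit the deck frame from its edges.

```bash
python3 - <<'E'
from h import *
c=cam("top"); H=cv2.cvtColor(c["image"],cv2.COLOR_RGB2HSV); V=H[...,2].astype(float); S=H[...,1].astype(float)
def edge(prof,thr): # first crossing from end, subpixel
    i=np.where(prof>thr)[0][-1]; return i+(prof[i]-thr)/(prof[i]-prof[i+1])
near=np.array([[u,edge(V[225:270,u],150)+225] for u in range(262,346)])
P=ray(c,near,.022)[:,:2]; vx,vy,x0,y0=cv2.fitLine(P.astype(np.float32),cv2.DIST_HUBER,0,.001,.001).ravel()
res=(P-[x0,y0])@[-vy,vx]; d=np.array([vx,vy])*np.sign(vy); ex=np.array([d[1],-d[0]])
yaw=np.degrees(np.arctan2(ex[1],ex[0])); print("near edge yaw",yaw,"rms mm",res.std()*1e3)
right=np.array([[edge(V[r,330:375],150)+330,r] for r in range(212,250)]); Q=ray(c,right,.022)[:,:2]
print("right edge ydeck spread", (Q@d).std()*1e3)
a=np.median(P@ex)+.085; b=np.median(Q@d)+.125
O=a*ex+b*d; print("origin",O)
# slot dark band at columns right of block
sl=[]
for u in range(330,352):
    col=V[200:245,u]; k=np.where(col<110)[0]; k=k[(k>8)&(k<32)]
    w=np.clip(160-col[10:33],0,None); sl.append([u,(w*np.arange(210,233)).sum()/w.sum()])
S_=ray(c,sl,.022)[:,:2]; print("slot xdeck mm",np.round((S_@ex-a)*1e3,1))
D=lambda X:np.c_[X[:,:2]@ex-a,X[:,:2]@d-b]*1e3
bl=big(mask(c,(95,90,40),(125,255,255),(280,195,335,260)))
bc=cv2.boxPoints(rect(ray(c,bl,.056)))/1e3; print("block corners deck",D(bc).round(1),"centre",D(bc).mean(0))
print("base dist",np.linalg.norm(O))
c2=cam("scene")
for nm,X in(("near-right",O-.085*ex-.125*d),("near-left",O-.085*ex+.155*d)): print(nm,proj(c2,np.r_[X,.022]))
crop(c2,230,180,420,320,4,"scenecrop")
# red handle in two views
E
```

```text
near edge yaw -6.9422975 rms mm 0.3981787539935031Traceback (most recent call last):
  File "<stdin>", line 9, in <module>
  File "<stdin>", line 4, in edge
IndexError: index -1 is out of bounds for axis 0 with size 0
```

```bash
python3 - <<'E'
from h import *
c=cam("top"); H=cv2.cvtColor(c["image"],cv2.COLOR_RGB2HSV); V=H[...,2].astype(float)
def edge(prof,thr):
    i=np.where(prof>thr)[0][-1]; return i+(prof[i]-thr)/(prof[i]-prof[i+1])
near=np.array([[u,edge(V[225:270,u],150)+225] for u in range(262,346)])
P=ray(c,near,.022)[:,:2]; vx,vy,x0,y0=cv2.fitLine(P.astype(np.float32),cv2.DIST_HUBER,0,.001,.001).ravel()
d=np.array([vx,vy])*np.sign(vy); ex=np.array([d[1],-d[0]])
right=np.array([[edge(V[r,330:375],150)+330,r] for r in range(232,250)]); Q=ray(c,right,.022)[:,:2]
print("right edge ydeck spread", (Q@d).std()*1e3)
a=np.median(P@ex)+.085; b=np.median(Q@d)+.125
O=a*ex+b*d; print("origin",O)
sl=[]
for u in range(332,350):
    w=np.clip(160-V[218:233,u],0,None); sl.append([u,(w*np.arange(218,233)).sum()/w.sum()])
S_=ray(c,sl,.022)[:,:2]; print("slot xdeck mm",np.round((S_@ex-a)*1e3,1))
D=lambda X:np.c_[X[:,:2]@ex-a,X[:,:2]@d-b]*1e3
bl=big(mask(c,(95,90,40),(125,255,255),(280,195,335,260)))
bc=cv2.boxPoints(rect(ray(c,bl,.056)))/1e3; print("block corners deck",D(bc).round(1),"centre",D(bc).mean(0))
# neighbour's front (-x) edge on top
nb=np.array([[u,edge(V[195:236,u]*0+np.where(np.arange(195,236)<250,V[195:236,u],0),150)+195] for u in (260,)])
c2=cam("scene")
for nm,X in(("near-right",O-.085*ex-.125*d),("near-left",O-.085*ex+.155*d)): print(nm,proj(c2,np.r_[X,.022]))
x=imaging.read_camera("scene")
def red(c,roi): 
    m=mask(c,(0,120,80),(8,255,255),roi)|mask(c,(170,120,80),(179,255,255),roi); M=cv2.moments(big(m)); return np.array([M["m10"],M["m01"]])/M["m00"]
r1=red(c,(205,225,245,265)); r2=red(c2,(280,250,325,295)); print(r1,r2)
Pm=lambda c:c["K"]@np.c_[c["R"],c["t"]]
X=cv2.triangulatePoints(Pm(c),Pm(c2),r1,r2)[:,0]; print("red two-view",X[:3]/X[3])
crop(c2,230,180,420,320,4,"scenecrop")
E
```

```text
right edge ydeck spread 0.3799505671717143
origin [0.52112598 0.11449115]
slot xdeck mm [0.9 0.9 0.5 0.5 0.3 0.3 0.4 0.8 1.1 0.9 0.9 0.9 0.5 0.5 0.2 0.3 0.4 0.8]
block corners deck [[-74.6 -30.3]
 [ 13.7 -44.5]
 [ 28.2  45.9]
 [-60.1  60.1]] centre [-23.20463464   7.81536362]Traceback (most recent call last):
  File "<stdin>", line 20, in <module>
  File "<stdin>", line 4, in edge
IndexError: index 41 is out of bounds for axis 0 with size 41
```

```bash
cat >> h.py <<'E'
O=np.array([.5211,.1145]); YAW=np.radians(-6.94)
EX=np.array([np.cos(YAW),np.sin(YAW)]); EY=np.array([-np.sin(YAW),np.cos(YAW)])
def deck(X): X=np.atleast_2d(X)[:,:2]-O; return np.c_[X@EX,X@EY]*1e3
def world(x,y): return O+EX*x/1e3+EY*y/1e3
def go(xy,z,yawdeg): # shift and turn in tool axes to bring the tool there, pointing down
    p,R=tool(); T=np.radians(yawdeg); D=np.c_[[np.cos(T),np.sin(T),0],[np.sin(T),-np.cos(T),0],[0,0,-1]]
    print("d",(R.inv().apply(np.r_[xy,z]-p)).round(4),"r",(R.inv()*Ro.from_matrix(D)).as_rotvec().round(4))
def where():
    p,R=tool(); X=R.as_matrix()[:,0]; s=env.get_state()
    print("t",round(s["clock"],2),"tcp",p.round(4),"deck",deck(p).round(1),"yaw",np.degrees(np.arctan2(X[1],X[0])).round(2),"down",R.as_matrix()[2,2].round(4),"F",np.round(s["wrist_force"],1),"j6",round(s["joint_pos"][5],2))
E
python3 - <<'E'
from h import *
c=cam("top");c2=cam("scene")
for X in(world(-85,-125),world(-85,155),world(57,-125)): print(proj(c2,np.r_[X,.022]))
def red(c,roi): 
    m=mask(c,(0,120,80),(8,255,255),roi)|mask(c,(170,120,80),(179,255,255),roi); M=cv2.moments(big(m)); return np.array([M["m10"],M["m01"]])/M["m00"]
r1=red(c,(205,225,245,265)); r2=red(c2,(280,250,325,295)); print(r1,r2)
Pm=lambda c:c["K"]@np.c_[c["R"],c["t"]]
X=cv2.triangulatePoints(Pm(c),Pm(c2),r1,r2)[:,0]; print("red two-view",X[:3]/X[3])
crop(c2,230,180,420,320,4,"scenecrop")
where(); go(world(-28,-95),.13,90-6.94); go(world(-28,-95),.05,90-6.94)
E
```

```text
[[385.89522296 224.73003482]]
[[321.74574804 277.51007201]]
[[340.21616457 210.41993736]]
[222.71264368 244.24367816] [299.9071161  270.82621723]
red two-view [0.45871371 0.35268627 0.0832648 ]
t 0.35 tcp [ 0.1693 -0.5495  0.2531] deck [[-269.  -701.6]] yaw 17.12 down -1.0 F [-0.7  0.5  0.2] j6 1.43
d [ 0.4674 -0.4556  0.1233] r [-3.0000e-04 -2.0000e-04 -1.1508e+00]
d [ 0.4674 -0.4556  0.2033] r [-3.0000e-04 -2.0000e-04 -1.1508e+00]
```

View pics/scenecrop.png

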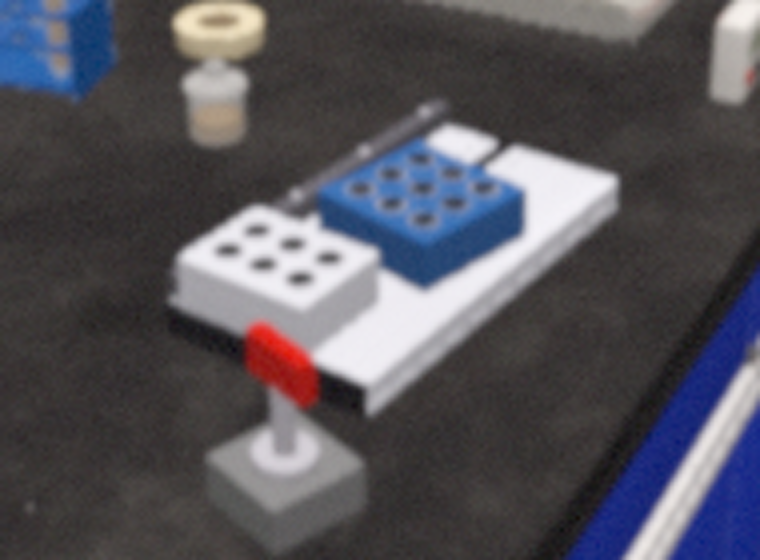

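The scene crop agrees with the deck frame: the predicted near-right corner lands at crop (623,179) and the picture shows it at about (618,182). The handle's two-view height of 83 mm matches the expected 83 mm. Moving to the right of the block with the fingers at 50 mm.

```bash
python3 nudge.py '[[0.04,-0.04,0,0,0,-0.15],[0.08,-0.08,0,0,0,-0.3],[0.12,-0.12,0,0,0,-0.45],[0.16,-0.16,0,0,0,-0.6],[0.2,-0.2,0,0,0,-0.75],[0.24,-0.24,0,0,0,-0.9],[0.28,-0.28,0.02,0,0,-1.05],[0.32,-0.32,0.04,0,0,-1.15]]' 0.05 40; python3 - <<'E'
from h import *
where(); go(world(-28,-95),.13,83.06)
E
```

```text
clock: 1.35
tcp_pos: [0.3818, -0.1481, 0.2134]
orientation: [0.001, 0.748, 0.664, 0.0]
wrist_force: [0.2, -0.2, 0.1]
finger_gap: 0.0499
grip_force: 0.0
t 1.35 tcp [ 0.3818 -0.1481  0.2134] deck [[-106.5 -277.5]] yaw 83.2 down -1.0 F [ 0.2 -0.2  0.1] j6 1.12
d [0.1824 0.0788 0.0834] r [0.0021 0.001  0.0025]
```

```bash
python3 nudge.py '[[0.05,0.02,0.02,0,0,0],[0.1,0.04,0.04,0,0,0],[0.15,0.06,0.06,0,0,0],[0.182,0.079,0.083,0,0,0],[0.182,0.079,0.123,0,0,0],[0.182,0.079,0.155,0,0,0],[0.182,0.079,0.159,0,0,0],[0.182,0.079,0.159,0,0,0]]'; python3 - <<'E'
from h import *
where(); go(world(-28,-16),.05,83.06)
c=cam("wrist"); cv2.imwrite("pics/w1.png",c["image"][:,:,::-1])
E
```

```text
clock: 2.35
tcp_pos: [0.4818, 0.0213, 0.0549]
orientation: [0.0, 0.749, 0.663, 0.0]
wrist_force: [-0.6, -0.6, -0.4]
finger_gap: 0.0501
grip_force: 0.0
t 2.35 tcp [0.4818 0.0213 0.0549] deck [[-27.8 -97.2]] yaw 83.0 down -1.0 F [-0.6 -0.6 -0.4] j6 1.57
d [ 0.0812 -0.0003  0.0049] r [ 0.0003  0.0001 -0.001 ]
```

View pics/w1.png

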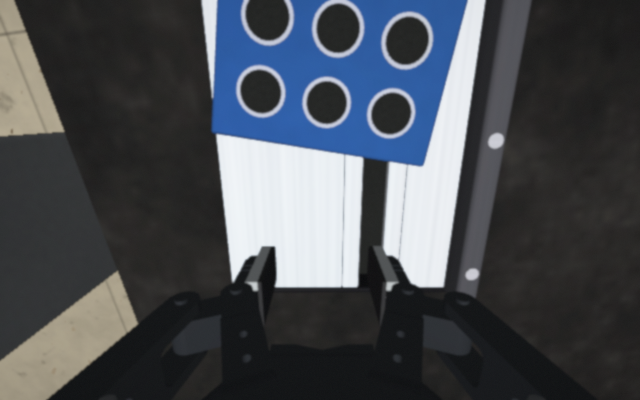

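The wrist view shows the fingers behind the blue block's right face (edge from (212,133) to (423,165)), with the slot at x≈370 and the fence at x≈490. The path is clear, so I'll push toward +y.

```bash
python3 nudge.py '[[0.015,0,0.004,0,0,0],[0.03,0,0.004,0,0,0],[0.037,0,0.004,0,0,0],[0.044,0,0.004,0,0,0],[0.051,0,0.004,0,0,0],[0.058,0,0.004,0,0,0],[0.065,0,0.004,0,0,0],[0.071,0,0.004,0,0,0]]'; python3 - <<'E'
from h import *
where()
c=cam("top"); bl=big(mask(c,(95,90,40),(125,255,255),(260,185,335,260)))
bc=cv2.boxPoints(rect(ray(c,bl,.056)))/1e3; print("block corners deck",deck(bc).round(1))
E
```

```text
clock: 3.4
tcp_pos: [0.4901, 0.0923, 0.0503]
orientation: [0.0, 0.749, 0.663, -0.0]
wrist_force: [0.4, -1.8, 1.0]
finger_gap: 0.0498
grip_force: 0.9
t 3.4 tcp [0.4901 0.0923 0.0503] deck [[-28.  -25.8]] yaw 83.01 down -1.0 F [ 0.4 -1.8  1. ] j6 1.72
block corners deck [[-74.7  58.8]
 [ 12.   59. ]
 [ 12.   73.1]
 [-74.8  72.9]]
```

```bash
python3 nudge.py '[[0.004,0,0,0,0,0],[0.007,0,0,0,0,0],[0.009,0,0,0,0,0],[0.010,0,0,0,0,0],[0.011,0,0,0,0,0],[0.012,0,0,0,0,0]]'; python3 - <<'E'
from h import *
where()
E
```

```text
clock: 4.2
tcp_pos: [0.4909, 0.0999, 0.0503]
orientation: [0.003, 0.75, 0.662, -0.004]
wrist_force: [-2.7, -19.8, 5.4]
finger_gap: 0.0501
grip_force: 9.7
t 4.2 tcp [0.4909 0.0999 0.0503] deck [[-28.3 -18.1]] yaw 82.88 down -1.0 F [ -2.7 -19.8   5.4] j6 1.74
```

```bash
python3 nudge.py '[[-0.01,0,0,0,0,0],[-0.02,0,-0.04,0,0,0],[-0.02,0,-0.07,0,0,0],[-0.02,0,-0.07,0,0,0]]'; python3 - <<'E'
from h import *
where(); go(world(-112,40),.12,173.06)
c=cam("top"); bl=big(mask(c,(95,90,40),(125,255,255),(260,185,335,260)))
print("block",rect(deck(ray(c,bl,.056))/1e3))
E
```

```text
clock: 4.7
tcp_pos: [0.4911, 0.0842, 0.1225]
orientation: [0.001, 0.749, 0.663, 0.002]
wrist_force: [0.9, -0.1, 0.1]
finger_gap: 0.0499
grip_force: 0.0
t 4.7 tcp [0.4911 0.0842 0.1225] deck [[-26.2 -33.7]] yaw 83.0 down -1.0 F [ 0.9 -0.1  0.1] j6 1.7
d [ 0.0737 -0.0859  0.0022] r [ 0.0051  0.0027 -1.5718]
block ((-30.569091796875, 70.5509033203125), (90.0477523803711, 25.1543025970459), 6.620754718780518)
```

```bash
python3 nudge.py '[[0.01,-0.02,0,0,0,-0.18],[0.02,-0.04,0,0,0,-0.36],[0.03,-0.06,0,0,0,-0.54],[0.05,-0.08,0,0,0,-0.72],[0.065,-0.086,0,0,0,-0.9],[0.074,-0.086,0,0,0,-1.08],[0.074,-0.086,0,0,0,-1.26],[0.074,-0.086,0,0,0,-1.44]]'; python3 - <<'E'
from h import *
where(); go(world(-112,40),.12,173.06);go(world(-112,40),.05,173.06)
c=cam("top"); bl=big(mask(c,(95,90,40),(125,255,255),(260,185,335,260)))
print("block",cv2.boxPoints(rect(deck(ray(c,bl,.056))/1e3)))
crop(c,240,185,360,275,6,"top2")
E
```

```text
clock: 5.75
tcp_pos: [0.4116, 0.1682, 0.1187]
orientation: [-0.001, 0.123, 0.992, -0.0]
wrist_force: [0.2, 0.2, -0.8]
finger_gap: 0.0502
grip_force: 0.0
t 5.75 tcp [0.4116 0.1682 0.1187] deck [[-115.2   40. ]] yaw 165.9 down -1.0 F [ 0.2  0.2 -0.8] j6 0.45
d [-0.0032  0.0004 -0.0013] r [-0.0006 -0.0026 -0.1249]
d [-0.0034  0.0004  0.0687] r [-0.0006 -0.0026 -0.1249]
block [[-74.89959    -9.708599 ]
 [ 14.2008705  -9.771931 ]
 [ 14.252525   62.893993 ]
 [-74.84793    62.957325 ]]
```

View pics/top2.png

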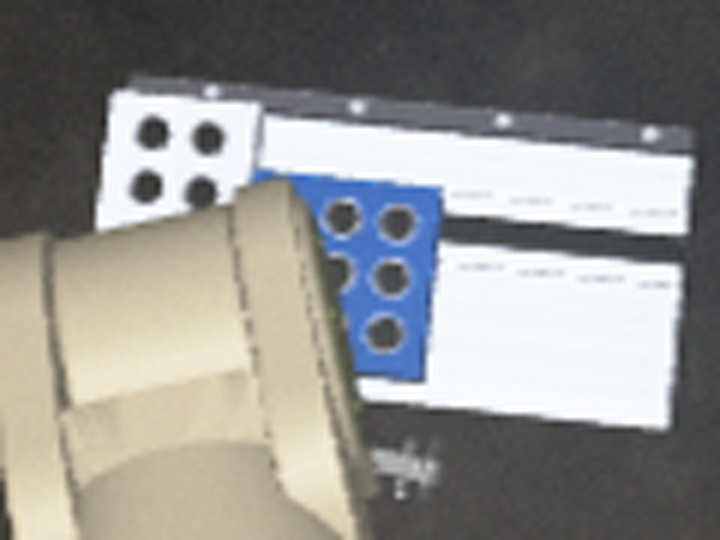

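The top crop shows the blue block squared to the deck, its left edge meeting the grey block at about crop x=256. Its near edge sits about 30 mm short of its final position. Next is the push toward the fence.

```bash
python3 nudge.py '[[-0.0,0,0.02,0,0,-0.125],[-0.0,0,0.05,0,0,-0.125],[-0.003,0,0.069,0,0,-0.125],[-0.003,0,0.069,0,0,-0.125]]'; python3 - <<'E'
from h import *
where(); go(world(-58,40),.05,173.06)
E
```

```text
clock: 6.3
tcp_pos: [0.4135, 0.1668, 0.0491]
orientation: [-0.002, 0.065, 0.998, -0.001]
wrist_force: [-0.9, -0.1, -0.0]
finger_gap: 0.0502
grip_force: 0.0
t 6.3 tcp [0.4135 0.1668 0.0491] deck [[-113.1   38.9]] yaw 172.56 down -1.0 F [-0.9 -0.1 -0. ] j6 0.33
d [-0.0551  0.0015 -0.0011] r [-0.0014 -0.0048 -0.0087]
```

```bash
python3 nudge.py '[[-0.015,0.001,-0.001,0,0,-0.008],[-0.023,0.001,-0.001,0,0,-0.008],[-0.029,0.001,-0.001,0,0,-0.008],[-0.035,0.001,-0.001,0,0,-0.008],[-0.041,0.001,-0.001,0,0,-0.008],[-0.046,0.001,-0.001,0,0,-0.008],[-0.05,0.001,-0.001,0,0,-0.008],[-0.053,0.001,-0.001,0,0,-0.008]]'; python3 - <<'E'
from h import *
where()
E
```

```text
clock: 7.3
tcp_pos: [0.4685, 0.1614, 0.0522]
orientation: [-0.0, 0.06, 0.998, -0.0]
wrist_force: [-2.0, -0.9, 1.6]
finger_gap: 0.0504
grip_force: 0.9
t 7.3 tcp [0.4685 0.1614 0.0522] deck [[-57.9  40.2]] yaw 173.13 down -1.0 F [-2.  -0.9  1.6] j6 0.29
```

```bash
python3 nudge.py '[[-0.002,0,0,0,0,0],[-0.004,0,0,0,0,0],[-0.005,0,0,0,0,0],[-0.006,0,0,0,0,0],[-0.006,0,0,0,0,0]]'; python3 - <<'E'
from h import *
where()
E
```

```text
clock: 7.92
tcp_pos: [0.472, 0.1608, 0.0519]
orientation: [-0.002, 0.06, 0.998, -0.0]
wrist_force: [-7.6, 0.6, 4.5]
finger_gap: 0.0499
grip_force: 3.7
t 7.92 tcp [0.472  0.1608 0.0519] deck [[-54.3  40.1]] yaw 173.16 down -1.0 F [-7.6  0.6  4.5] j6 0.29
```

```bash
python3 nudge.py '[[-0.002,0,0,0,0,0],[-0.003,0,0,0,0,0],[-0.003,0,0,0,0,0]]'; python3 - <<'E'
from h import *
where()
E
python3 nudge.py '[[0.01,0,0,0,0,0],[0.03,0,0,0,0,0],[0.03,0,-0.04,0,0,0],[0.0,0.11,-0.08,0,0,0],[0.0,0.14,-0.12,0,0,0.15],[0,0.18,-0.14,0,0,0.3],[0.0,0.18,-0.14,0,0,0.48],[0,0.18,-0.14,0,0,0.66]]'; python3 - <<'E'
from h import *
where()
c=cam("top"); bl=big(mask(c,(95,90,40),(125,255,255),(240,185,335,260)))
print("block",cv2.boxPoints(rect(deck(ray(c,bl,.056))/1e3)))
c2=cam("scene")
a=cv2.resize(c["image"][190:262,245,None] if 0 else c["image"][190:262,245:365],None,fx=6,fy=6,interpolation=cv2.INTER_CUBIC)[:300,:720]
b=cv2.resize(c2["image"][200:290,265:385],None,fx=6,fy=6,interpolation=cv2.INTER_CUBIC)[:300,:720]
cv2.imwrite("pics/both.png",np.vstack([a,b])[:,:,::-1])
E
```

```text
clock: 8.3
tcp_pos: [0.4721, 0.1606, 0.0515]
orientation: [-0.005, 0.059, 0.998, -0.0]
wrist_force: [-13.8, 1.8, 10.1]
finger_gap: 0.0499
grip_force: 7.1
t 8.3 tcp [0.4721 0.1606 0.0515] deck [[-54.3  39.9]] yaw 173.18 down -1.0 F [-13.8   1.8  10.1] j6 0.28
clock: 9.3
tcp_pos: [0.5005, 0.3415, 0.1938]
orientation: [0.002, 0.382, 0.924, 0.002]
wrist_force: [-0.0, -0.9, -0.3]
finger_gap: 0.0499
grip_force: 0.0
t 9.3 tcp [0.5005 0.3415 0.1938] deck [[-47.9 222.9]] yaw 135.12 down -1.0 F [-0.  -0.9 -0.3] j6 1.25
block [[-45.199505  -9.992348]
 [ 45.041233 -10.146156]
 [ 45.1956    80.42179 ]
 [-45.04514   80.5756  ]]
```

View pics/both.png

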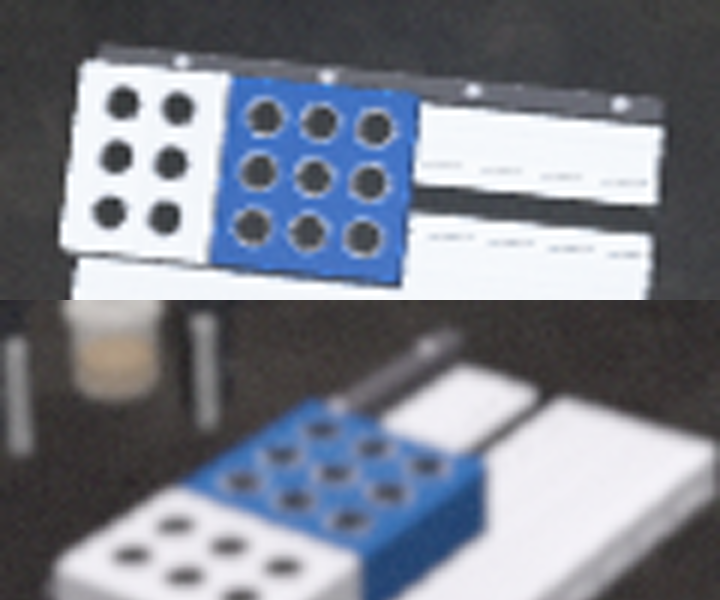

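The block is now flush in both views: the top crop shows it touching both the grey block and the fence with no gap. It spans deck x -45 to 45. My deck y origin is about 5 mm off, so I'll correct it and move to the bolt.

```bash
sed -i 's/^O=.*/O=np.array([.5211,.1145])-.005*np.array([np.sin(np.radians(6.94)),np.cos(np.radians(6.94))])/' h.py; python3 - <<'E'
from h import *
where(); go((.458,.352),.15,158); go((.458,.352),.089,158)
c=cam("top"); w=big(mask(c,(0,0,150),(179,60,255),(235,190,290,262)))
P=deck(ray(c,w,.056)); print("grey left edge deck y (155?)",P[:,1].max())
E
```

```text
Traceback (most recent call last):
  File "h.py", line 22, in <module>
    EX=np.array([np.cos(YAW),np.sin(YAW)]); EY=np.array([-np.sin(YAW),np.cos(YAW)])
                        ^^^
NameError: name 'YAW' is not defined
```

```bash
sed -i 's/^O=.*/YAW=np.radians(-6.94); O=np.array([.5205,.1095])/' h.py; python3 - <<'E'
from h import *
where(); go((.458,.352),.15,158); go((.458,.352),.089,158)
c=cam("top"); w=big(mask(c,(0,0,150),(179,60,255),(235,190,290,262)))
P=deck(ray(c,w,.056)); print("grey left edge deck y (155?)",P[:,1].max())
E
```

```text
t 9.4 tcp [0.4995 0.3398 0.1925] deck [[-48.7 226.1]] yaw 135.35 down -1.0 F [-0.1  0.3  0.4] j6 1.24
d [ 0.0381 -0.0206  0.0425] r [ 0.0016  0.0014 -0.3954]
d [ 0.0382 -0.0207  0.1035] r [ 0.0016  0.0014 -0.3954]
grey left edge deck y (155?) 156.85884372221582
```

```bash
python3 nudge.py '[[0.02,-0.01,0,0,0,-0.18],[0.038,-0.0205,0.02,0,0,-0.36],[0.038,-0.0205,0.035,0,0,-0.395],[0.038,-0.0205,0.035,0,0,-0.395]]' 0.06; python3 - <<'E'
from h import *
where(); go((.458,.352),.089,158)
c=cam("wrist"); cv2.imwrite("pics/w2.png",c["image"][:,:,::-1])
m=mask(c,(0,120,60),(8,255,255))|mask(c,(170,120,60),(179,255,255)); r=big(m)
print(rect(ray(c,r,.096)),cv2.boundingRect(r))
c=cam("top"); bl=big(mask(c,(95,90,40),(125,255,255),(240,185,335,260))); print(cv2.boxPoints(rect(deck(ray(c,bl,.056))/1e3)).round(1).tolist())
E
```

```text
clock: 9.95
tcp_pos: [0.4572, 0.3504, 0.1559]
orientation: [-0.001, 0.192, 0.981, -0.001]
wrist_force: [-0.2, -0.3, 0.2]
finger_gap: 0.0603
grip_force: 0.0
t 9.95 tcp [0.4572 0.3504 0.1559] deck [[-92.  231.5]] yaw 157.89 down -1.0 F [-0.2 -0.3  0.2] j6 0.9
d [-0.0002  0.0019  0.0669] r [-0.0019 -0.001  -0.002 ]
((455.64898681640625, 353.8236389160156), (12.600103378295898, 48.157630920410156), 67.91999053955078) (316, 194, 19, 67)
[[-45.400001525878906, 85.30000305175781], [-44.70000076293945, -5.300000190734863], [45.599998474121094, -4.599999904632568], [44.900001525878906, 85.9000015258789]]
```

View pics/w2.png

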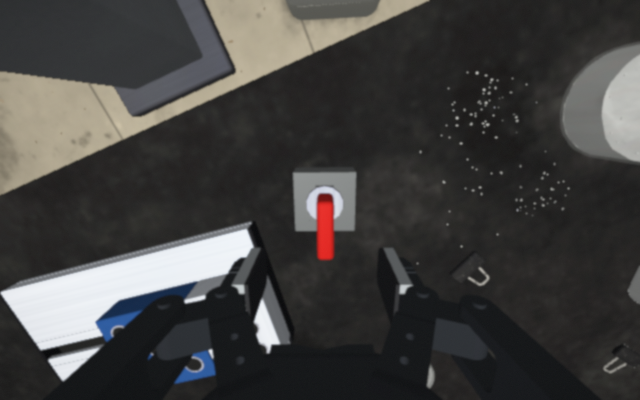

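The wrist view shows the red handle upright between the fingers at (325,228), aligned with the tool (yaw 157.9°). Descending and gripping.

```bash
python3 nudge.py '[[0,0.002,0.03,0,0,0],[0,0.002,0.055,0,0,0],[0,0.002,0.067,0,0,0],[0,0.002,0.067,0,0,0]]' && python3 nudge.py '[[0,0,0,0,0,0],[0,0,0,0,0,0],[0,0,0,0,0,0],[0,0,0,0,0,0],[0,0,0,0,0,0],[0,0,0,0,0,0]]' 0 60
```

```text
clock: 10.55
tcp_pos: [0.4583, 0.3527, 0.0899]
orientation: [-0.0, 0.192, 0.981, -0.0]
wrist_force: [-0.6, -0.8, 0.5]
finger_gap: 0.0597
grip_force: 0.0
clock: 11.3
tcp_pos: [0.4586, 0.3534, 0.0911]
orientation: [0.001, 0.191, 0.982, 0.0]
wrist_force: [-1.0, 0.2, 6.1]
finger_gap: 0.0108
grip_force: 59.2
```

```bash
python3 nudge.py '[[0,0,-0.02,0,0,0],[0,0,-0.05,0,0,0],[0,0,-0.08,0,0,0],[0,0,-0.08,0,0,0]]'; python3 - <<'E'
from h import *
where(); go(world(0,-68),.17,83.06)
E
```

```text
clock: 11.8
tcp_pos: [0.4593, 0.3538, 0.1722]
orientation: [0.002, 0.191, 0.982, 0.001]
wrist_force: [0.9, -0.3, -1.1]
finger_gap: 0.0111
grip_force: 58.6
t 11.8 tcp [0.4593 0.3538 0.1722] deck [[-90.2 235.1]] yaw 157.96 down -1.0 F [ 0.9 -0.3 -1.1] j6 0.9
d [-0.1661 -0.2691  0.0018] r [4.5000e-03 2.0000e-04 1.3072e+00]
```

```bash
python3 nudge.py '[[-0.02,-0.035,0,0,0,0.16],[-0.04,-0.07,0,0,0,0.32],[-0.06,-0.105,0,0,0,0.48],[-0.08,-0.14,0,0,0,0.64],[-0.1,-0.175,0,0,0,0.8],[-0.12,-0.21,0,0,0,0.96],[-0.145,-0.24,0,0,0,1.12],[-0.166,-0.269,0,0.0045,0,1.28]]' && python3 nudge.py '[[0,0,0,0,0,0.027],[0,0,0,0,0,0.027]]'; python3 - <<'E'
from h import *
where(); go(world(0,-68),.12,83.06)
for n in("top","scene"):
    c=cam(n); cv2.imwrite(f"pics/{n}3.png",c["image"][:,:,::-1])
c=cam("wrist"); cv2.imwrite("pics/w3.png",c["image"][:,:,::-1])
c=cam("top"); H=cv2.cvtColor(c["image"],cv2.COLOR_RGB2HSV)
m=mask(c,(0,120,60),(8,255,255),(280,180,370,270))|mask(c,(170,120,60),(179,255,255),(280,180,370,270)); print("red visible px",int((m>0).sum()))
E
```

```text
clock: 12.8
tcp_pos: [0.5103, 0.0401, 0.1686]
orientation: [-0.001, 0.741, 0.671, -0.003]
wrist_force: [0.7, -0.5, -0.3]
finger_gap: 0.0109
grip_force: 58.7
clock: 13.05
tcp_pos: [0.51, 0.0417, 0.169]
orientation: [-0.001, 0.748, 0.663, -0.003]
wrist_force: [-0.4, 0.4, -2.5]
finger_gap: 0.0108
grip_force: 58.7
t 13.05 tcp [0.51   0.0417 0.169 ] deck [[ -2.2 -68.6]] yaw 83.11 down -1.0 F [-0.4  0.4 -2.5] j6 1.62
d [0.0007 0.0025 0.049 ] r [-0.0057  0.0024  0.0009]
red visible px 0
```

View pics/w3.png

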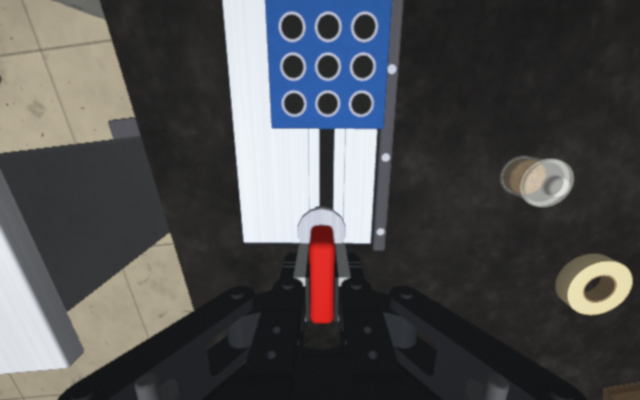

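The wrist view shows the bolt held lengthwise to the slot at column ~322, with the slot band at columns ~320-334 between rows 130 and 205. I'll measure the lateral offset.

```bash
python3 - <<'E'
from h import *
c=cam("wrist"); V=cv2.cvtColor(c["image"],cv2.COLOR_RGB2HSV)[...,2].astype(float); p,R=tool()
rows=np.arange(140,202,4); e=[]
for r in rows:
    k=np.where(V[r,305:350]<120)[0]+305; k=k[(k>312)&(k<342)]; e.append((k.min()-.5,k.max()+.5))
e=np.array(e)
for j in(0,1):
    t=R.inv().apply(ray(c,np.c_[e[:,j],rows+.0],.022)-p); print("edge tool-y mm",(t[:,1]*1e3).round(1)[::4],"tool-x",(t[[0,-1],0]*1e3).round(0))
# collar circle centre (underside collar about .065 below grasp)
zc=p[2]-.065
m=((V>140)&(cv2.cvtColor(c["image"],cv2.COLOR_RGB2HSV)[...,1]<60))
# handle lateral centre at its top
mr=mask(c,(0,120,60),(8,255,255))|mask(c,(170,120,60),(179,255,255)); r=big(mr)
t=R.inv().apply(ray(c,r,p[2]+.006)-p); print("handle tool-y",t[:,1].min()*1e3,t[:,1].max()*1e3)
b=big(mask(c,(95,90,40),(125,255,255))); t=R.inv().apply(ray(c,b,.056)-p); print("block near face tool-x",t[:,0].min()*1e3)
E
```

```text
edge tool-y mm [-3.  -2.2 -2.2 -2.2] tool-x [54. -4.]
edge tool-y mm [ 9.8 10.  10.2 10.3] tool-x [54. -4.]
handle tool-y -6.075816351703093 5.952417159171433
block near face tool-x 65.57905981168518
```

```bash
python3 nudge.py '[[0,0.002,0.02,-0.005,0.002,0],[0,0.0035,0.04,-0.005,0.002,0],[0,0.0035,0.06,-0.005,0.002,0],[0,0.0035,0.06,-0.005,0.002,0]]'; python3 - <<'E'
from h import *
where()
c=cam("wrist"); V=cv2.cvtColor(c["image"],cv2.COLOR_RGB2HSV)[...,2].astype(float); p,R=tool()
rows=np.arange(100,240,10)
for r in rows:
    k=np.where(V[r,290:370]<110)[0]+290; k=k[(k>305)&(k<350)]
    if len(k): 
        t=R.inv().apply(ray(c,[[k.min()-.5,r],[k.max()+.5,r]],.022)-p)*1e3; print(r,k.min(),k.max(),t[:,:2].round(1).tolist())
E
```

```text
clock: 13.8
tcp_pos: [0.5128, 0.0415, 0.109]
orientation: [-0.0, 0.748, 0.664, -0.001]
wrist_force: [-0.6, 0.6, -2.0]
finger_gap: 0.0108
grip_force: 58.7
t 13.8 tcp [0.5128 0.0415 0.109 ] deck [[  0.6 -68.4]] yaw 83.14 down -1.0 F [-0.6  0.6 -2. ] j6 1.62
100 311 336 [[86.0, -8.5], [86.0, 9.2]]
110 316 332 [[79.5, -5.1], [79.5, 6.6]]
140 315 332 [[59.3, -6.0], [59.3, 6.8]]
150 315 332 [[52.3, -6.0], [52.3, 6.9]]
160 315 332 [[45.1, -6.1], [45.1, 7.0]]
170 315 331 [[37.8, -6.1], [37.8, 6.3]]
180 315 331 [[30.3, -6.2], [30.3, 6.4]]
190 315 331 [[22.6, -6.2], [22.6, 6.5]]
200 315 331 [[14.8, -6.3], [14.8, 6.6]]
230 312 331 [[-9.7, -8.8], [-9.7, 6.8]]
```

```bash
python3 nudge.py '[[0,0,0.005,0,0,0],[0,0,0.009,0,0,0],[0,0,0.013,0,0,0],[0,0,0.017,0,0,0],[0,0,0.02,0,0,0],[0,0,0.021,0,0,0],[0,0,0.021,0,0,0]]'; python3 - <<'E'
from h import *
where()
E
```

```text
clock: 14.72
tcp_pos: [0.5143, 0.0408, 0.0892]
orientation: [0.001, 0.749, 0.663, 0.0]
wrist_force: [0.8, -0.6, -1.9]
finger_gap: 0.0109
grip_force: 58.7
t 14.72 tcp [0.5143 0.0408 0.0892] deck [[  2.1 -68.9]] yaw 83.06 down -1.0 F [ 0.8 -0.6 -1.9] j6 1.62
```

```bash
python3 nudge.py '[[0,0,0.001,0,0,0],[0,0,0.002,0,0,0],[0,0,0.002,0,0,0]]'; python3 - <<'E'
from h import *
where()
c=cam("wrist"); b=big(mask(c,(95,90,40),(125,255,255))); p,R=tool(); t=R.inv().apply(ray(c,b,.056)-p); print("block near face tool-x",t[:,0].min()*1e3)
c=cam("scene"); crop(c,290,170,410,260,6,"s4")
E
```

```text
clock: 15.1
tcp_pos: [0.5143, 0.0408, 0.0872]
orientation: [0.001, 0.749, 0.663, 0.0]
wrist_force: [0.3, -0.7, -1.1]
finger_gap: 0.0111
grip_force: 58.8
t 15.1 tcp [0.5143 0.0408 0.0872] deck [[  2.1 -68.9]] yaw 83.07 down -1.0 F [ 0.3 -0.7 -1.1] j6 1.62
block near face tool-x 66.60459974644368
```

View pics/s4.png

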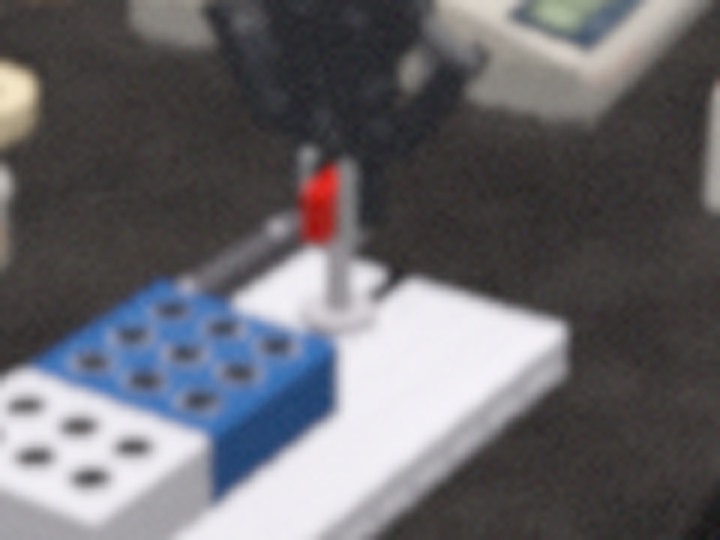

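The scene crop shows the collar on or just above the deck at about crop (338,315), with the head in the slot and the blue block still in its corner. I'll feel for the deck, then slide left about 47 mm.

```bash
python3 nudge.py '[[0,0,0.001,0,0,0],[0,0,0.0015,0,0,0],[0,0,0.0015,0,0,0]]'; python3 - <<'E'
from h import *
where()
E
```

```text
clock: 15.58
tcp_pos: [0.5144, 0.0409, 0.0871]
orientation: [0.001, 0.749, 0.663, 0.001]
wrist_force: [-3.3, 0.1, 9.4]
finger_gap: 0.0108
grip_force: 60.3
t 15.57 tcp [0.5144 0.0409 0.0871] deck [[  2.2 -68.9]] yaw 83.07 down -1.0 F [-3.3  0.1  9.4] j6 1.62
```

```bash
python3 nudge.py '[[0,0,-0.001,0,0,0],[0.008,0,-0.001,0,0,0],[0.016,0,-0.001,0,0,0],[0.024,0,-0.001,0,0,0],[0.031,0,-0.001,0,0,0],[0.037,0,-0.001,0,0,0],[0.041,0,-0.001,0,0,0],[0.043,0,-0.001,0,0,0]]'; python3 - <<'E'
from h import *
where()
E
```

```text
clock: 16.58
tcp_pos: [0.5199, 0.0839, 0.0871]
orientation: [0.001, 0.748, 0.663, 0.0]
wrist_force: [-0.3, -2.4, 5.5]
finger_gap: 0.0113
grip_force: 59.7
t 16.57 tcp [0.5199 0.0839 0.0871] deck [[  2.5 -25.5]] yaw 83.09 down -1.0 F [-0.3 -2.4  5.5] j6 1.7
```

```bash
python3 nudge.py '[[0.002,0,0,0,0,0],[0.004,0,0,0,0,0],[0.005,0,0,0,0,0],[0.006,0,0,0,0,0],[0.006,0,0,0,0,0]]'; python3 - <<'E'
from h import *
where()
E
```

```text
clock: 17.2
tcp_pos: [0.5206, 0.0898, 0.0871]
orientation: [0.001, 0.748, 0.663, 0.001]
wrist_force: [-0.1, -1.8, 5.5]
finger_gap: 0.0109
grip_force: 59.7
t 17.2 tcp [0.5206 0.0898 0.0871] deck [[  2.5 -19.5]] yaw 83.09 down -1.0 F [-0.1 -1.8  5.5] j6 1.71
```

```bash
python3 nudge.py '[[0.001,0,0,0,0,0],[0.002,0,0,0,0,0],[0.003,0,0,0,0,0],[0.004,0,0,0,0,0],[0.004,0,0,0,0,0]]'; python3 - <<'E'
from h import *
where()
E
```

```text
clock: 17.82
tcp_pos: [0.5208, 0.0914, 0.0872]
orientation: [0.003, 0.749, 0.663, -0.002]
wrist_force: [-1.5, -11.1, 7.9]
finger_gap: 0.0113
grip_force: 60.0
t 17.82 tcp [0.5208 0.0914 0.0872] deck [[  2.5 -18. ]] yaw 82.99 down -1.0 F [ -1.5 -11.1   7.9] j6 1.72
```

The collar is against the block (11 N in -y). Before turning, I'll work out where the bolt axis lies relative to the tool, using the saved w3 picture.

```bash
python3 - <<'E'
from h import *
c=cam("wrist"); p,R=tool()
im=cv2.imread("pics/w3.png")[:,:,::-1].copy(); d=dict(c,image=im)
# current camera & tool: planes at the same height relative to the tool
f=lambda px,dz:R.inv().apply(ray(c,px,p[2]+dz)-p)*1e3
m=mask(d,(0,120,60),(8,255,255))|mask(d,(170,120,60),(179,255,255)); r=big(m); print("rows",r[:,1].min(),r[:,1].max())
print("rear top",f([322,r[:,1].max()+.5],.005),"-> offset",f([322,r[:,1].max()+.5],.005)[0,0]+22)
print("front bottom",f([322,r[:,1].min()-.5],-.021),"-> offset",f([322,r[:,1].min()-.5],-.021)[0,0]-22)
g=cv2.cvtColor(im,cv2.COLOR_RGB2GRAY); print("col322",g[198:226,322].tolist(),g[198:226,326].tolist())
for row in(206,208,210): print(row,f([324,row],-.059)[0,0]-17)
w=im; b=big(mask(c,(95,90,40),(125,255,255))); t=R.inv().apply(ray(c,b,.056)-p); print("block face now tool-x",t[:,0].min()*1e3)
E
```

```text
rows 226 323
rear top [[-20.26607732   0.32996022  -4.86891838]] -> offset 1.7339226761877455
front bottom [[20.62212787  0.3362178  20.86873542]] -> offset -1.377872131032074
col322 [39, 40, 39, 39, 38, 40, 41, 45, 61, 85, 122, 169, 198, 207, 209, 209, 209, 209, 209, 209, 209, 209, 209, 209, 207, 194, 156, 101] [39, 41, 39, 39, 40, 40, 41, 41, 49, 66, 91, 133, 180, 205, 211, 212, 212, 211, 211, 212, 212, 212, 212, 212, 212, 207, 183, 126]
206 2.1487339007199076
208 0.7589270588097214
210 -0.637193067810518
block face now tool-x 16.798786554164646
```

The bolt axis lies within about 1 mm of the tool axis: the block face is now at tool-x 16.8 and the collar radius is 17. Turning a quarter turn while keeping the light press.

```bash
python3 nudge.py '[[0,0,0,0,0,-0.17],[0,0,0,0,0,-0.34],[0,0,0,0,0,-0.51],[0,0,0,0,0,-0.68],[0,0,0,0,0,-0.85],[0,0,0,0,0,-1.02],[0,0,0,0,0,-1.19],[0,0,0,0,0,-1.36]]'; python3 - <<'E'
from h import *
where()
E
python3 nudge.py '[[0,0,0,0,0,-0.12],[0,0,0,0,0,-0.211],[0,0,0,0,0,-0.211],[0,0,0,0,0,-0.211]]'; python3 - <<'E'
from h import *
where()
E
```

```text
clock: 18.88
tcp_pos: [0.522, 0.0913, 0.0873]
orientation: [0.003, 0.163, 0.987, -0.003]
wrist_force: [2.0, -10.6, 4.1]
finger_gap: 0.0108
grip_force: 59.7
t 18.88 tcp [0.522  0.0913 0.0873] deck [[  3.7 -17.9]] yaw 161.21 down -1.0 F [  2.  -10.6   4.1] j6 0.35
clock: 19.38
tcp_pos: [0.5218, 0.0913, 0.0872]
orientation: [0.002, 0.061, 0.998, -0.003]
wrist_force: [1.2, -10.1, 4.8]
finger_gap: 0.0112
grip_force: 59.9
t 19.38 tcp [0.5218 0.0913 0.0872] deck [[  3.5 -17.9]] yaw 173.0 down -1.0 F [  1.2 -10.1   4.8] j6 0.15
```

```bash
python3 nudge.py '[[0,-0.0015,0,0,0,0],[0,-0.0015,0,0,0,0]]'; python3 nudge.py '[[0,-0.0015,0,0,0,0],[0,-0.0015,0,0,0,0],[0,-0.0015,0,0,0,0],[0,-0.0015,0,0,0,0]]' 0.05; python3 - <<'E'
from h import *
where()
E
```

```text
clock: 19.62
tcp_pos: [0.5217, 0.0909, 0.0872]
orientation: [0.002, 0.061, 0.998, -0.002]
wrist_force: [1.7, -6.2, 3.7]
finger_gap: 0.0109
grip_force: 59.5
clock: 20.12
tcp_pos: [0.5201, 0.0907, 0.0865]
orientation: [0.001, 0.06, 0.998, -0.0]
wrist_force: [-0.4, 0.1, -0.4]
finger_gap: 0.0502
grip_force: 0.0
t 20.12 tcp [0.5201 0.0907 0.0865] deck [[  1.9 -18.7]] yaw 173.1 down -1.0 F [-0.4  0.1 -0.4] j6 0.14
```

Retract straight up, clear the view, and check.

```bash
python3 nudge.py '[[0,0,-0.03,0,0,0],[0,0,-0.07,0,0,0],[0,0,-0.12,0,0,0],[0,-0.06,-0.15,0,0,0],[0.03,-0.12,-0.15,0,0,0],[0.06,-0.18,-0.15,0,0,0],[0.09,-0.24,-0.15,0,0,0],[0.09,-0.26,-0.15,0,0,0]]'; python3 - <<'E'
from h import *
where()
c=cam("top"); bl=big(mask(c,(95,90,40),(125,255,255),(240,185,335,260)))
print("block",cv2.boxPoints(rect(deck(ray(c,bl,.056))/1e3)).round(1).tolist())
roi=(290,190,345,250); m=mask(c,(0,120,60),(8,255,255),roi)|mask(c,(170,120,60),(179,255,255),roi); r=big(m); print("handle deck",rect(deck(ray(c,r,.092))/1e3))
c2=cam("scene")
a=cv2.resize(c["image"][190:265,245:365],None,fx=6,fy=6,interpolation=cv2.INTER_CUBIC)[:300,:720]
b=cv2.resize(c2["image"][195:245,285:405],None,fx=6,fy=6,interpolation=cv2.INTER_CUBIC)[:300,:720]
cv2.imwrite("pics/fin.png",np.vstack([a,b])[:,:,::-1])
E
```

```text
clock: 21.12
tcp_pos: [0.3976, -0.158, 0.2369]
orientation: [0.001, 0.061, 0.998, -0.0]
wrist_force: [0.5, -0.1, 0.0]
finger_gap: 0.0501
grip_force: 0.0
t 21.12 tcp [ 0.3976 -0.158   0.2369] deck [[ -89.7 -280.4]] yaw 172.97 down -1.0 F [ 0.5 -0.1  0. ] j6 -0.44
block [[-45.20000076293945, 85.30000305175781], [-44.70000076293945, -4.400000095367432], [45.5, -3.9000000953674316], [45.0, 85.80000305175781]]
handle deck ((2.077850341796875, -20.721529006958008), (10.244502067565918, 39.118438720703125), 89.59512329101562)
```

View pics/fin.png

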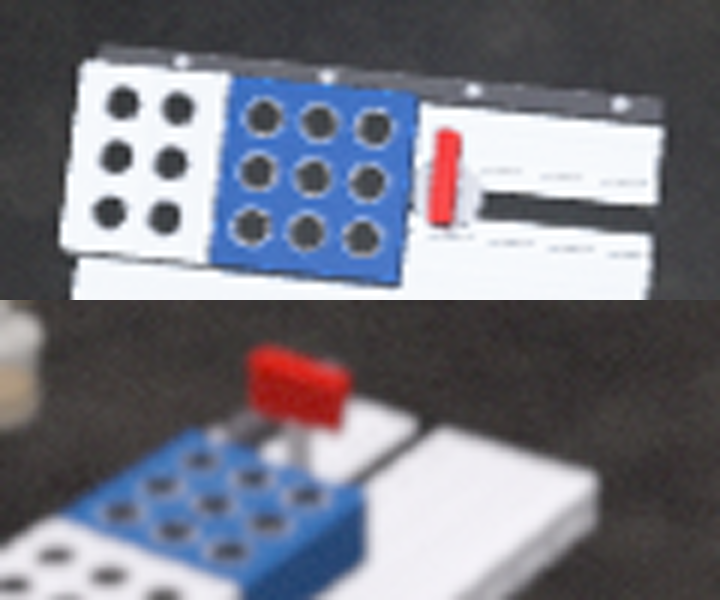

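The block is flush in its corner, and the bolt's handle stands crosswise (0.4° off square) with its axis at deck y≈-21, so the collar touches the block face. The arm is clear, so I'm handing in.

```bash
python3 -c "
from workcell import env, imaging, workorder
print(workorder.hand_in())"
```

```text
the job is handed in; nothing more can be done
None
```

The job is handed in at about 21 s of the 72 s, with no verdict returned: the blue block is flush against the fence and the grey block, and the T-bolt is against it and turned a quarter turn to lock. I kept the arm away from the timer and weighing bottle but did not re-measure their positions at the end.

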